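# Stack a repair order on the lift table and wind it level with the focus pointer

## Robot

A 7-joint arm with a two-finger parallel gripper is mounted at the origin on the work surface. World frame = base frame: x ahead of the robot, y to its left, z up, the work surface at z = 0. Lengths are in mm, angles in rad, forces in N, time in s.
With the tool pointing down it reaches from about 400 to 850 mm from the base axis. Payload 4.5 kg.
Tool frame: the origin (TCP) lies midway between the tips of the shut fingers; the grasp point (between the pads) lies 19 mm behind it; z points along the fingers, y is the direction in which the jaws open and shut (so a half turn about z gives the same grasp; the last joint's range is limited). The gripper opens to 88 mm and grips with 3 to 60 N. Pads are 18 mm wide; open, the fingers measure 123 mm over their backs; the gripper's body (75 mm by 187 mm) begins 45 mm behind the grasp point.
Start: joints at [1.193, 0.689, -0.195, 1.565, 0.157, 0.902, -0.215], TCP at [250.193, -572.763, 238.743] pointing down, gripper open.
Joint ranges: [-3.01, 3.01], [-0.46, 2.08], [-1.47, 1.51], [0.13, 2.56], [-1, 4.14], [0.04, 2.09], [-2.66, 2.66]. Speed limits (rad/s): [2.57, 2.57, 3.14, 3.14, 3.14, 3.14, 3.14].

## Interface

Orientations are given as a unit quaternion [w, x, y, z].
In Python, from plant import * gives the robot as it stands.
- The arm moves only by the tool carry_out, never from a script. Its argument "increments" is a list that holds one entry, the list of rows, each a list of 5 numbers: the shift along the world's x, y, z normalised to -1 to 1, where 1 is 60 cm, then the turn about the world's z normalised to -1 to 1, where 1 is pi rad, then the opening, from -1 (shut) to 1 (fully open). In form: [[[dx, dy, dz, spin, grip], ...]]. A call has exactly 5 rows; each row shifts and turns the commanded pose from where the row before left it; what a row does not reach is not made up. A row lasts 1/10 s, in which the tool goes at most 50 mm and 8.59 degrees, less where a joint would pass 70% of its speed; a pose out of reach is approached as far as the arm can. A call with a number of a shift or a turn outside -1 to 1 is refused whole. A call with a gripper value outside its range is refused whole. The fingers move at their own pace and stop on an object; "grip_force" is the grip in N (left out, the last holds). Time passes only in rows, so rows that do not move let the fingers close, or fill a call up. It gives the time, the measured TCP pose, the force and the opening at its end, in the units of the state.
- sense(): the state, without advancing time (a new reading comes with each control period).
- get_image(name): name is "side" or "top"; returns a dict with "pixels" (384x512x3 uint8, blue, green, red), "depth" (384x512 float32, mm along the optical axis (not along the pixel's ray), 0 where there is no reading), "K" (3x3 intrinsics, pixels), "dist_coeffs" ([k1, k2, p1, p2, k3] as OpenCV has them; the pictures are not rectified), "rvec" (rotation vector, rad) and "tvec" (3), from world to camera coordinates, as OpenCV has them. Camera axes: x right, y down, z forward; pixel columns grow to the right and rows downward; lengths in mm; the calibration is good to about 2 mm. A picture is of the moment at which its call begins.
- close_job(): hands the job in, once; it reports no verdict.
Trained networks look in a picture, given as the dict that the camera call returned (one of the last four; its "shot" number tells which), for a name from the list of things; names that differ only in an ending like _2 or _b are one class to them, and where a whole thing is asked for, a point or a joint stands for the part that bears it (a point fixed in the world has none). Each returns a list of dicts, best first, with "p" (0 to 1); they miss things now and then, are a little off and sometimes report something else, mostly with a low value. They report only what shows in the picture. A call takes as long as a camera call.
- search_frame(query, picture): "point" ([row, column] in pixels, amid what is visible of it).
- silhouettes(query, picture): "region" (384x512 bool, what is visible of it) and "point" ([row, column] in pixels, amid what is visible of it).
The state is a dict: "clock": time; "joint_pos": joint angles; "qd": joint speeds; "joint_torque": joint torques, N m; "eef_pos": TCP position; "eef_rot": TCP orientation; "ft_force": force on the tool from outside, world axes, zero at the start; "torque": the same for the moment, N m; "width": opening from 0.0 (shut) to 1.0 (fully open).
Only numpy, scipy, OpenCV 4.12 (cv2) and the standard library are available. Lean on these libraries where they do the work, as an engineer would, in place of code of your own. Each camera call takes 0.05 s, during which the arm holds its last target. There are 200 camera calls.

## Task

Get this customer's order ready for its photograph: stack everything of it that is on the bench (the black case and whichever of the cardboard carton, the white box and the blue tin are there) upright on the cross at the middle of the lift table's deck, largest base at the bottom and each smaller one on top of the next larger. Unfold the crank's red-knobbed handle fully upright before you turn the crank, wind the deck up or down until the top of the stack is level with the tip of the red focus pointer, then fold the handle down flat along the crank again. Leave the other things on the bench where they are.

Things in the scene. Friction and masses are not known exactly. Their poses are not given: they have to be found in the camera images.
- case: black hard tool case with an orange patch on its lid, 170 x 64 mm base, 38 mm high, largest base of the order; origin at the centre of its underside, x along its length, z up. Always part of the order
- carton: brown cardboard carton, 135 x 60 mm base, 36 mm high, second largest base; origin at the centre of its underside, x along its length, z up. May be absent (None)
- earbox: white box, 100 x 54 mm base, 36 mm high, third largest base; origin at the centre of its underside, x along its length, z up. May be absent (None)
- tin: round blue tin with aluminium lid, 60 mm diameter (61 mm at the lid), 34 mm high, smallest base; origin at the centre of its underside, z up. May be absent (None)
- case_top (a point): centre of the top face of the case, 38 mm above its origin
- carton_top (a point): centre of the top face of the carton, 36 mm above its origin
- earbox_top (a point): centre of the top face of the white box, 36 mm above its origin
- tin_top (a point): centre of the top face of the tin, 34 mm above its origin
- deck_top (a point): centre of the upper face of the lift table's aluminium deck, at the red cross; the deck is 210 mm (its x) by 100 mm (its y), z up; its axes are those of the lift table. The deck only goes up and down, driven by the crank, and stays where it is left; its top can go from about 56 to 168 mm above the bench
- pointer_tip (a point): tip of the red focus pointer on a fixed post (14 mm thick, 235 mm high, 70 mm beyond the tip) behind the +x end of the deck; the tip points to -x at the height the top of the stack must have, about 214 mm above the bench
- crank (a joint): angle of the crank about the vertical axis through crank_hub, rad; grows when it is turned clockwise seen from above, and that raises the deck: 9 mm a turn (2 pi rad). Both ways are possible, several turns. Stiff enough (1 to 2 N at the knob turns it) to stay put
- handle (a joint): fold angle of the crank handle, rad: 0 = folded, lying flat along the crank arm from the pivot back over the hub; 1.57 = unfolded, standing straight up (stop). A friction hinge holds it at any angle
- crank_hub (a point): point on the crank's vertical axis, at the underside of the crank arm 62 mm above the bench. Its axes turn with the crank: x points along the arm from the hub to the handle pivot, z up. The arm is a steel bar 12 mm wide and 8 mm thick, from 13 mm behind the axis to 65 mm in front; below it are a 14 mm shaft and a blue gearbox 80 x 80 mm whose top is 46 mm above the bench
- handle_pivot (a point): pivot of the folding handle, 55 mm from the crank's axis and 20 mm above crank_hub; the fold axis is level, across the arm (the y axis of this point); x points outward along the arm
- knob (a point): centre of the red ball knob, 22 mm diameter, at the free end of the folding handle, 52 mm from the pivot on an 8 mm steel stem. The knob spins freely about the stem, so it can be held fast without turning the wrist while the crank goes round; folded, it lies 82 mm above the bench just over the hub, unfolded 134 mm above the bench
- phone: bystander: dark phone shell 146 x 71 x 9 mm lying flat, origin at the centre of its underside
- eraser: bystander: red and black board eraser 110 x 50 x 26 mm, origin at the centre of its underside
- flux: bystander: yellow bottle with black cap, 52 mm diameter, 110 mm high, origin at the centre of its underside
- driver: bystander: screwdriver lying on the bench
- tape: bystander: red reel of tape, 90 mm diameter, 15 mm high, lying flat

How it is judged:
By the outcome, as a careful person would: the job done as asked, in the order asked, and still so for the second after the job is handed in, with the robot touching nothing.
Of carton, earbox, tin only 1 to 3 are there at a start; the rules pass over those that are not, and their reading is None.
At some moment in a run one of case may be knocked a few centimetres aside while the robot is not near it.
It also fails if it takes over 210 s, if anything falls off the work surface, if the arm or the gripper's body presses on something with over 40 N, if the wrist force passes 120 N, or if a joint passes its speed limit or range.

## Working session

There is one attempt and no reset: what is moved stays moved. The work goes in short steps, Python scripts to look and compute and a tool call to move; the robot and the scene stay as the last step left them, time stands still between calls to the robot, and variables do not carry over. Pictures are saved under pics/ and viewed, about 12 in all and at most 16, crops included, and the job is handed in when it is done.

Besides the shell and the picture viewer there is one more tool, called after ">>>" in YAML: its name, and indented under it one key for each argument. carry_out: Moves the arm, as the interface text tells. Its arguments: {"type":"object","properties":{"increments":{"type":"array","items":{"type":"array","items":{"type":"array","items":{"type":"number"}}}},"grip_force":{"type":"number"}},"required":["increments"]}

```bash
ls; mkdir -p pics
cat > h.py <<'E'
from plant import *
import numpy as np, cv2
def cam(im):
    R,_=cv2.Rodrigues(np.array(im["rvec"],float)); return R,np.array(im["tvec"],float).ravel()
def cloud(im,mask=None):
    d=im["depth"]; m=d>0
    if mask is not None: m&=mask
    r,c=np.nonzero(m); z=d[r,c]
    u=cv2.undistortPoints(np.stack([c,r],1).astype(np.float64)[:,None],np.array(im["K"],float),np.array(im["dist_coeffs"],float))[:,0]
    P=np.c_[u*z[:,None],z]; R,t=cam(im); return (P-t)@R, r,c
def proj(im,p):
    q,_=cv2.projectPoints(np.array(p,float).reshape(-1,1,3),np.array(im["rvec"],float),np.array(im["tvec"],float),np.array(im["K"],float),np.array(im["dist_coeffs"],float)); return q[:,0]
def ray(im,r,c,z):
    u=cv2.undistortPoints(np.array([[[c,r]]],float),np.array(im["K"],float),np.array(im["dist_coeffs"],float))[0,0]
    R,t=cam(im); o=-R.T@t; d=R.T@np.array([u[0],u[1],1]); return o+d*(z-o[2])/d[2]
E
cat > look.py <<'E'
from h import *
import sys
n=sys.argv[1]
s=sense(); print({k:np.round(s[k],3) for k in("clock","eef_pos","eef_rot","width","ft_force")})
ims={k:get_image(k) for k in("side","top")}
for k in ims: cv2.imwrite(f"pics/{k}{n}.png",ims[k]["pixels"])
for k,im in ims.items():
    R,t=cam(im); print(k,"cam at",np.round(-R.T@t))
    for q in ["case","carton","earbox","tin","deck_top","crank","handle","knob","pointer_tip","phone","eraser","flux","driver","tape"]:
        try: L=silhouettes(q,im)
        except Exception as e: print(q,e); continue
        for x in L[:2]:
            if x["p"]<.2: continue
            P,_,_=cloud(im,x["region"]); 
            if len(P)<5: continue
            zt=np.percentile(P[:,2],95); T=P[P[:,2]>zt-6]
            rc=cv2.minAreaRect(T[:,:2].astype(np.float32))
            print(q,round(x["p"],2),"px",np.round(x["point"]),"n",len(P),"ztop",round(zt),"med",np.round(np.median(T,0)),"rect",np.round(rc[0]),np.round(rc[1]),round(rc[2]))
E
python3 look.py 0
```

```text
pics
{'clock': np.float64(0.0), 'eef_pos': array([ 249.845, -572.203,  237.9  ]), 'eef_rot': array([-0.001,  0.979,  0.204, -0.   ]), 'width': np.float64(1.002), 'ft_force': array([-0.606,  0.149, -0.267])}
side cam at [ 472.  682. 1052.]
case 0.9 px [258. 278.] n 1329 ztop 41 med [437.  82.  38.] rect [436.  81.] [ 65. 167.] 84
carton 0.63 px [302. 276.] n 1250 ztop 39 med [438. 219.  36.] rect [436. 217.] [136.  61.] 9
deck_top 0.98 px [195. 255.] n 1678 ztop 96 med [ 518. -103.   93.] rect [ 519. -106.] [210. 103.] 0
crank 0.49 px [260. 276.] n 1340 ztop 41 med [436.  81.  38.] rect [437.  81.] [ 66. 169.] 85
crank 0.46 px [152. 264.] n 78 ztop 90 med [ 502. -312.   86.] rect [ 502. -329.] [18. 60.] 4
handle 0.41 px [151. 264.] n 21 ztop 93 med [ 501. -311.   90.] rect [ 500. -309.] [10. 13.] 54
handle 0.23 px [346. 208.] n 1499 ztop 11 med [603. 357.   8.] rect [605. 355.] [ 70. 146.] 76
knob 0.47 px [150. 264.] n 20 ztop 93 med [ 501. -311.   90.] rect [ 500. -309.] [10. 13.] 54
pointer_tip 0.89 px [196. 198.] n 540 ztop 223 med [ 696. -102.  222.] rect [ 683. -108.] [59. 22.] 1
[... 1522 characters left out ...]
87.] rect [ 497. -334.] [17. 57.] 0
phone 0.76 px [169. 125.] n 1107 ztop 11 med [603. 352.   8.] rect [604. 353.] [ 72. 144.] 76
eraser 0.64 px [155. 171.] n 705 ztop 28 med [655. 212.  24.] rect [656. 213.] [110.  51.] 4
eraser 0.63 px [199. 364.] n 134 ztop 91 med [ 500. -316.   88.] rect [ 496. -333.] [57. 17.] 87
flux 0.53 px [267. 364.] n 366 ztop 109 med [ 321. -338.  108.] rect [ 321. -339.] [24. 21.] 88
flux 0.53 px [198. 367.] n 38 ztop 93 med [ 497. -316.   90.] rect [ 499. -333.] [ 9. 48.] 2
driver 0.83 px [136. 349.] n 339 ztop 26 med [ 721. -319.   23.] rect [ 718. -319.] [19. 99.] 58
tape 0.63 px [143. 401.] n 461 ztop 16 med [ 639. -462.   13.] rect [ 637. -460.] [87. 90.] 42
```

Run:
```python
import cv2
a=cv2.imread("pics/side0.png");b=cv2.imread("pics/top0.png")
cv2.imwrite("pics/v1.png",cv2.resize(a,(800,600)));cv2.imwrite("pics/v2.png",cv2.resize(b,(800,600)))
```

```text
(no output)
```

View pics/v1.png

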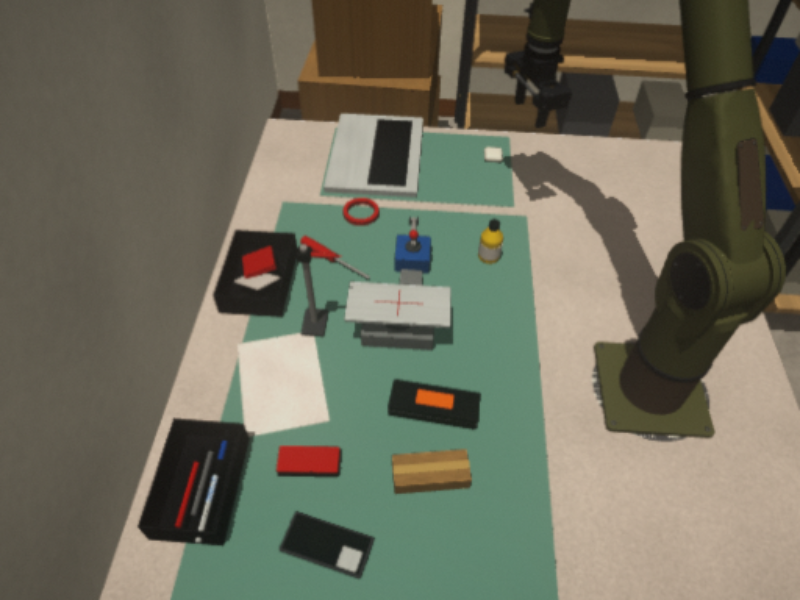

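View pics/v2.png

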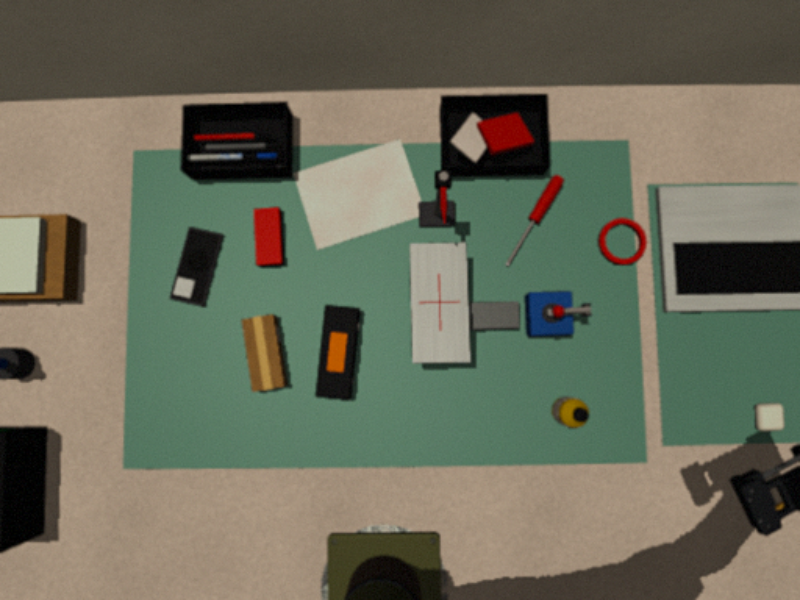

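Pictures: only the case (orange patch, side view at 434,403) and the carton (430,469) of the order are there; there is no white box and no tin. The crank handle is folded with the red knob over the blue gearbox, and the deck is clear. I'll move towards the case first.

>>> carry_out:
  increments:
    - [[0.06,0.055,0.01,-0.033,1],[0.06,0.055,0,-0.033,1],[0.06,0.055,0,-0.033,1],[0.06,0.055,0,-0.033,1],[0.06,0.055,0,-0.033,1]]
  grip_force: 25

```text
clock: 2.0
eef_pos: [431.5, -406.4, 244.9]
eef_rot: [0.0, 0.998, -0.055, 0.0]
ft_force: [0.0, -0.3, -0.4]
width: 1.001
```

>>> carry_out:
  increments:
    - [[0,0.08,0,0,1],[0,0.08,0,0,1],[0,0.08,0,0,1],[0,0.08,0,0,1],[0,0.08,0,0,1]]

```text
clock: 2.5
eef_pos: [430.2, -165.9, 245.0]
eef_rot: [0.0, 0.999, -0.053, 0.0]
ft_force: [0.8, 0.8, 0.1]
width: 1.002
```

>>> carry_out:
  increments:
    - [[0,0.06,0,0,1],[0,0.06,0,0,1],[0,0.06,0,0,1],[0,0,0,0,1],[0,0,0,0,1]]

```text
clock: 3.0
eef_pos: [430.4, -59.2, 244.9]
eef_rot: [0.0, 0.999, -0.052, 0.0]
ft_force: [-0.1, -0.3, 1.0]
width: 1.003
```

```bash
cat > loc.py <<'E'
from h import *
import sys
for k in ("side","top"):
    im=get_image(k)
    for q in sys.argv[1:]:
        for x in silhouettes(q,im)[:1]:
            P,_,_=cloud(im,x["region"])
            if len(P)<5: continue
            zt=np.percentile(P[:,2],90); T=P[abs(P[:,2]-zt)<7]
            rc=cv2.minAreaRect(T[:,:2].astype(np.float32))
            print(k,q,round(x["p"],2),"n",len(T),"zmed",round(np.median(T[:,2]),1),"rect",np.round(rc[0],1),np.round(rc[1]),round(rc[2],1))
E
python3 loc.py case carton deck_top
```

```text
side case 0.86 n 1046 zmed 37.9 rect [436.3  80.7] [ 66. 169.] 84.2
side carton 0.65 n 1011 zmed 35.8 rect [436.7 217.7] [135.  62.] 9.3
side deck_top 0.84 n 1585 zmed 92.3 rect [ 520.2 -106.1] [208. 104.] 0.1
top case 0.89 n 1039 zmed 36.1 rect [434.2  80.2] [ 64. 170.] 84.1
top carton 0.96 n 940 zmed 34.5 rect [435.5 217.9] [134.  61.] 8.8
top deck_top 0.69 n 1198 zmed 90.3 rect [ 574.6 -105.7] [ 95. 100.] 0.4
```

>>> carry_out:
  increments:
    - [[0.008,0.058,-0.05,0,1],[0,0.058,-0.05,0,1],[0,0.058,-0.05,0,1],[0,0.058,-0.05,0,1],[0,0,-0.04,0,1]]

```text
clock: 3.9
eef_pos: [435.3, 85.0, 99.1]
eef_rot: [-0.002, 0.999, -0.049, 0.0]
ft_force: [-0.3, -0.3, -0.3]
width: 0.999
```

>>> carry_out:
  increments:
    - [[0,0,-0.04,0,1],[0,0,-0.04,0,1],[0,0,-0.035,0,1],[0,0,-0.025,0,1],[0,0,-0.015,0,1]]

```text
clock: 4.4
eef_pos: [445.9, 81.2, 15.2]
eef_rot: [0.002, 0.999, -0.053, -0.01]
ft_force: [1.0, 0.8, 0.5]
width: 0.999
```

>>> carry_out:
  increments:
    - [[0,0,0,0,0.3],[0,0,0,0,0.3],[0,0,0,0,-0.2],[0,0,0,0,-0.5],[0,0,0,0,-0.5]]

```text
clock: 4.9
eef_pos: [445.3, 80.8, 16.8]
eef_rot: [0.003, 0.999, -0.054, -0.01]
ft_force: [-0.6, -2.5, 3.0]
width: 0.724
```

>>> carry_out:
  increments:
    - [[0,0,0,0,-0.5],[0,0,0.01,0,-0.5],[0,0,0.03,0,-0.5],[0,0,0.04,0,-0.5],[0,0,0.04,0,-0.5]]
  grip_force: 35

```text
clock: 5.4
eef_pos: [445.0, 81.9, 89.1]
eef_rot: [0.002, 0.999, -0.053, -0.01]
ft_force: [0.8, 0.2, -3.7]
width: 0.721
```

```bash
python3 loc.py case; python3 -c "
from h import *
s=sense();print(np.round(s['joint_pos'],2),s['eef_pos'],s['ft_force'],s['width'])"
```

```text
side case 0.79 n 704 zmed 110.0 rect [436.   83.2] [ 67. 170.] 84.4
top case 0.72 n 769 zmed 109.4 rect [434.7  77.3] [ 58. 171.] 80.7
[-0.27  0.77 -0.01  2.18  0.03  0.21 -1.99] [445.66786907  81.85639939  88.47023543] [ 0.88364148  0.09709726 -4.15446503] 0.7232583920131967
```

>>> carry_out:
  increments:
    - [[0,0,0.07,0,-0.5],[0.03,-0.05,0.04,0.01,-0.5],[0.03,-0.065,0,0.008,-0.5],[0.03,-0.065,0,0.008,-0.5],[0.03,-0.065,0,0.008,-0.5]]

```text
clock: 6.1
eef_pos: [517.1, -66.8, 153.0]
eef_rot: [0.003, 1.0, 0.001, -0.011]
ft_force: [1.0, 0.9, -4.5]
width: 0.722
```

>>> carry_out:
  increments:
    - [[0.0175,-0.055,0,0,-0.5],[0,-0.013,0,0,-0.5],[0,0,0,0,-0.5],[0,0,0,0,-0.5],[0,0,0,0,-0.5]]

```text
clock: 6.6
eef_pos: [527.3, -104.1, 153.8]
eef_rot: [0.002, 1.0, 0.002, -0.01]
ft_force: [0.7, 0.4, -3.5]
width: 0.72
```

```bash
python3 loc.py case
```

```text
side case 0.7 n 451 zmed 174.2 rect [ 519.  -100.8] [168.  64.] 1.6
```

>>> carry_out:
  increments:
    - [[0,-0.003,-0.03,0,-0.5],[0,0,-0.02,0,-0.5],[0,0,-0.012,0,-0.5],[0,0,-0.007,0,-0.5],[0,0,0,0,-0.5]]

```text
clock: 7.3
eef_pos: [527.7, -108.1, 112.6]
eef_rot: [0.003, 1.0, 0.0, -0.01]
ft_force: [-0.5, -0.9, -4.1]
width: 0.724
```

>>> carry_out:
  increments:
    - [[0,0.002,-0.004,0,-0.5],[0,0,0,0,-0.5],[0,0,-0.003,0,-0.5],[0,0,0,0,-0.5],[0,0,0,0,-0.5]]

```text
clock: 7.8
eef_pos: [528.3, -107.1, 109.1]
eef_rot: [0.003, 1.0, 0.0, -0.009]
ft_force: [0.2, 0.1, -1.6]
width: 0.721
```

Contact is starting, since the load is dropping. I'll go a touch lower and then release.

>>> carry_out:
  increments:
    - [[0,0,-0.002,0,-0.5],[0,0,0,0,-0.5],[0,0,0,0,0.6],[0,0,0,0,1],[0,0,0,0,1]]

```text
clock: 8.3
eef_pos: [528.0, -107.2, 107.7]
eef_rot: [0.003, 1.0, 0.0, -0.01]
ft_force: [-0.3, -0.7, -0.7]
width: 0.956
```

>>> carry_out:
  increments:
    - [[0,0,0.005,0,1],[0,0,0.03,0,1],[0,0,0.05,0,1],[0,0,0.06,0,1],[0,0,0.06,0,1]]

```text
clock: 8.8
eef_pos: [527.5, -107.0, 231.8]
eef_rot: [0.003, 1.0, 0.0, -0.01]
ft_force: [0.7, -0.2, -0.3]
width: 1.001
```

>>> carry_out:
  increments:
    - [[-0.03,0.07,0.01,0,1],[-0.03,0.07,0,0.012,1],[-0.03,0.07,0,0.012,1],[-0.03,0.07,0,0.012,1],[0,0.07,0,0.012,1]]

```text
clock: 9.3
eef_pos: [453.0, 103.8, 236.8]
eef_rot: [0.004, 0.997, 0.076, -0.011]
ft_force: [2.3, 0.3, -0.5]
width: 0.997
```

```bash
python3 loc.py case carton deck_top
```

```text
side case 0.91 n 497 zmed 130.4 rect [ 551.2 -105.4] [105.  67.] 1.0
side carton 0.64 n 1026 zmed 35.7 rect [436.6 217.2] [135.  62.] 9.6
side deck_top 0.72 n 334 zmed 91.7 rect [571.6 -73.4] [ 82. 155.] 58.2
top case 0.65 n 1515 zmed 128.2 rect [ 516.6 -106.3] [169.  64.] 0.2
top deck_top 0.89 n 1190 zmed 90.2 rect [ 517.1 -106.1] [210. 100.] 0.4
```

>>> carry_out:
  increments:
    - [[-0.007,0.0475,-0.05,0,1],[-0.007,0.0475,-0.05,0,1],[-0.007,0.0475,-0.05,0,1],[-0.007,0.0475,-0.05,0,1],[0,0,-0.03,0,1]]

```text
clock: 10.2
eef_pos: [438.3, 220.6, 96.7]
eef_rot: [0.002, 0.997, 0.078, -0.01]
ft_force: [0.3, -0.3, 0.5]
width: 0.996
```

```bash
python3 -c "
from h import *
s=sense();print(np.round(s['joint_pos'],2),s['eef_pos'],s['eef_rot'])"
```

```text
[-0.51  0.77 -0.08  2.07  0.15  0.33 -2.13] [438.30349728 220.64150166  96.66546118] [ 0.00229547  0.99692962  0.07765529 -0.00978333]
```

>>> carry_out:
  increments:
    - [[-0.003,-0.004,-0.045,0,1],[0,0,-0.045,0,1],[0,0,-0.03,0,1],[0,0,-0.015,0,1],[0,0,-0.007,0,1]]

```text
clock: 10.7
eef_pos: [437.5, 213.6, 12.8]
eef_rot: [0.004, 0.997, 0.075, -0.01]
ft_force: [-0.5, 0.2, 0.4]
width: 1.003
```

>>> carry_out:
  increments:
    - [[0,0,0,0,0.3],[0,0,0,0,0.3],[0,0,0,0,-0.2],[0,0,0,0,-0.5],[0,0,0,0,-0.5]]
  grip_force: 30

```text
clock: 11.2
eef_pos: [437.9, 215.3, 14.1]
eef_rot: [0.003, 0.997, 0.076, -0.009]
ft_force: [-0.3, 1.1, 6.6]
width: 0.678
```

>>> carry_out:
  increments:
    - [[0,0,0,0,-0.5],[0,0,0.01,0,-0.5],[0,0,0.04,0,-0.5],[0,0,0.06,0,-0.5],[0,0,0.06,0,-0.5]]

```text
clock: 11.7
eef_pos: [436.4, 213.7, 116.2]
eef_rot: [0.004, 0.997, 0.075, -0.011]
ft_force: [1.0, 0.3, -2.8]
width: 0.683
```

```bash
python3 loc.py carton
```

```text
side carton 0.98 n 580 zmed 138.0 rect [435.7 213.6] [135.  63.] 8.8
top carton 0.73 n 691 zmed 139.2 rect [436.3 215.7] [136.  61.] 8.5
```

>>> carry_out:
  increments:
    - [[0,0,0.07,0,-0.5],[0.02,-0.04,0.045,-0.008,-0.5],[0.02,-0.075,0,-0.008,-0.5],[0.02,-0.075,0,-0.008,-0.5],[0.02,-0.075,0,-0.008,-0.5]]

```text
clock: 12.4
eef_pos: [484.4, 53.7, 183.0]
eef_rot: [0.003, 1.0, 0.025, -0.011]
ft_force: [0.6, -0.0, -3.0]
width: 0.68
```

>>> carry_out:
  increments:
    - [[0.018,-0.075,0,-0.008,-0.5],[0.018,-0.075,0,-0.008,-0.5],[0.018,-0.075,0,0,-0.5],[0,-0.044,0,0,-0.5],[0,0,0,0,-0.5]]

```text
clock: 12.9
eef_pos: [515.7, -112.0, 182.3]
eef_rot: [0.004, 1.0, -0.004, -0.012]
ft_force: [0.2, 0.6, -2.8]
width: 0.676
```

```bash
python3 loc.py carton; python3 -c "
from h import *
s=sense();print(s['eef_pos'],s['eef_rot'])"
```

```text
side carton 0.84 n 298 zmed 202.4 rect [ 515.7 -110.7] [135.  62.] 0.0
top carton 0.35 n 19 zmed 202.4 rect [460.7 -78.3] [27.  4.] 4.5
[ 516.99579462 -104.13981789  183.36108008] [ 0.00216831  0.99993853  0.00124753 -0.01080206]
```

>>> carry_out:
  increments:
    - [[0,0,-0.025,0,-0.5],[0,0,-0.015,0,-0.5],[0,0,-0.01,0,-0.5],[0,0,0,0,-0.5],[0,0,0,0,-0.5]]

```text
clock: 13.6
eef_pos: [517.8, -105.5, 154.5]
eef_rot: [0.003, 1.0, 0.0, -0.01]
ft_force: [0.2, -0.4, -2.8]
width: 0.681
```

```bash
python3 loc.py carton case; python3 -c "
from h import *
s=sense();print(s['eef_pos'],s['eef_rot'],s['ft_force'])"
```

```text
side carton 0.72 n 292 zmed 175.8 rect [ 518.  -103.3] [135.  62.] 1.5
side case 0.72 n 296 zmed 129.4 rect [ 519.8 -102. ] [169.  62.] 1.5
[ 517.92132943 -105.97323453  154.7485322 ] [ 2.92713538e-03  9.99952666e-01  5.62413595e-05 -9.27874710e-03] [ 1.47327248 -0.28251849 -2.43661415]
```

>>> carry_out:
  increments:
    - [[0,0,-0.008,0,-0.5],[0,0,-0.004,0,-0.5],[0,0,-0.002,0,-0.5],[0,0,0,0,-0.5],[0,0,0,0,-0.5]]

```text
clock: 14.4
eef_pos: [517.7, -105.9, 146.0]
eef_rot: [0.003, 1.0, 0.0, -0.01]
ft_force: [-1.5, -1.4, -3.2]
width: 0.679
```

>>> carry_out:
  increments:
    - [[0,0,-0.002,0,-0.5],[0,0,0,0,-0.5],[0,0,-0.001,0,-0.5],[0,0,0,0,-0.5],[0,0,0,0,-0.5]]

```text
clock: 14.9
eef_pos: [517.8, -105.9, 144.4]
eef_rot: [0.003, 1.0, 0.0, -0.009]
ft_force: [-0.9, 0.3, 0.8]
width: 0.672
```

>>> carry_out:
  increments:
    - [[0,0,0,0,0.6],[0,0,0,0,1],[0,0,0,0,1],[0,0,0.005,0,1],[0,0,0.03,0,1]]

```text
clock: 15.4
eef_pos: [516.5, -105.7, 164.2]
eef_rot: [0.003, 1.0, 0.0, -0.011]
ft_force: [-0.2, 0.2, 0.3]
width: 0.997
```

>>> carry_out:
  increments:
    - [[0,0,0.06,0,1],[0,0,0.07,0,1],[0,0,0.04,0.04,1],[-0.02,0.03,0,0.04,1],[-0.02,0.03,0,0.04,1]]

```text
clock: 15.9
eef_pos: [494.1, -69.9, 268.4]
eef_rot: [0.005, 0.982, 0.189, -0.008]
ft_force: [-0.4, -1.1, 0.8]
width: 1.001
```

>>> carry_out:
  increments:
    - [[-0.02,0.05,0,0.04,1],[-0.02,0.05,0,0.04,1],[0,0.05,0,0.04,1],[0,0,0,0.04,1],[0,0,0,0.04,1]]

```text
clock: 16.4
eef_pos: [469.6, 21.3, 267.6]
eef_rot: [0.007, 0.874, 0.485, -0.007]
ft_force: [0.1, 0.6, -0.5]
width: 1.005
```

```bash
cat > loc2.py <<'E'
from h import *
import sys
n=sys.argv[1]
for k in ("side","top"):
    im=get_image(k); P,r,c=cloud(im)
    m=(abs(P[:,0]-500)<75)&(abs(P[:,1]+325)<90)&(P[:,2]>66)&(P[:,2]<150)
    Q=P[m]; px=im["pixels"][r[m],c[m]].astype(int)
    red=(px[:,2]>110)&(px[:,2]>2*px[:,1])&(px[:,2]>2*px[:,0])
    print(k,"all",len(Q),np.round(Q.min(0)),np.round(Q.max(0)))
    if red.any(): print(" red n",red.sum(),"mean",np.round(Q[red].mean(0),1),"min",np.round(Q[red].min(0)),"max",np.round(Q[red].max(0)))
    if (~red).any():
        A=Q[~red]; (vx,vy,x0,y0)=cv2.fitLine(A[:,:2].astype(np.float32),cv2.DIST_HUBER,0,.01,.01).ravel()
        print(" steel n",len(A),"line dir",vx,vy,"at",x0,y0,"min",np.round(A.min(0)),"max",np.round(A.max(0)))
    b=im["pixels"].astype(int); P2,r2,c2=P,r,c
    bm=(b[r,c,0]>80)&(b[r,c,0]>1.6*b[r,c,2])&(abs(P[:,0]-500)<70)&(abs(P[:,1]+320)<70)&(abs(P[:,2]-46)<6)
    if bm.any(): rc=cv2.minAreaRect(P[bm][:,:2].astype(np.float32)); print(" gearbox",rc,np.median(P[bm][:,2]))
    u=proj(im,[500,-330,90])[0].astype(int); x,y=max(u[0]-50,0),max(u[1]-40,0)
    cr=im["pixels"][y:y+80,x:x+100]; cv2.imwrite(f"pics/c_{k}{n}.png",cv2.resize(cr,(500,400),interpolation=cv2.INTER_CUBIC))
    a=(500,400)
a=np.vstack([cv2.imread(f"pics/c_{k}{n}.png") for k in("side","top")]); a=cv2.resize(a,(375,600)); cv2.imwrite(f"pics/c{n}.png",a)
E
python3 loc2.py 1; python3 loc.py carton case
```

```text
side carton 0.62 n 471 zmed 165.9 rect [ 517.9 -100.3] [ 61. 134.] 87.5
side case 0.97 n 208 zmed 129.3 rect [519.3 -98.9] [ 54. 170.] 89.3
top carton 0.76 n 1252 zmed 164.3 rect [ 514.9 -105.3] [134.  60.] 0.5
top case 0.61 n 249 zmed 128.3 rect [ 516.8 -106.8] [ 61. 170.] 89.5Traceback (most recent call last):
  File "loc2.py", line 9, in <module>
    print(k,"all",len(Q),np.round(Q.min(0)),np.round(Q.max(0)))
                                  ~~~~~^^^
    return umr_minimum(a, axis, None, out, keepdims, initial, where)
ValueError: zero-size array to reduction operation minimum which has no identity
```

```bash
sed -i 's/^    Q=P\[m\];/    if m.sum()<5: print(k,"hidden"); continue\n    Q=P[m];/; s/^a=np.vstack.*$//' loc2.py; python3 loc2.py 1; ls pics
```

```text
side hidden
top all 151 [ 489. -374.   66.] [ 511. -299.   94.]
 red n 38 mean [ 498.8 -312.7   88. ] min [ 492. -321.   83.] max [ 506. -305.   94.]
 steel n 113 line dir 0.05181359 -0.99865675 at 498.5849 -340.90503 min [ 489. -374.   66.] max [ 511. -299.   88.]
 gearbox ((498.76025390625, -311.4773864746094), (77.90184783935547, 79.80378723144531), 1.7854310274124146) 43.75690307327443
c_top1.png
side0.png
top0.png
v1.png
v2.png
```

View pics/c_top1.png

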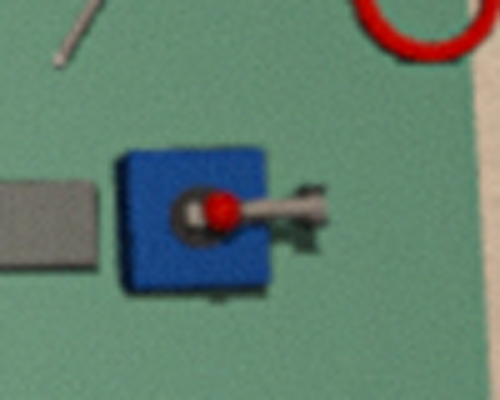

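>>> carry_out:
  increments:
    - [[0.01,-0.075,0,0.038,1],[0.01,-0.075,0,0.038,1],[0.01,-0.075,0,0.038,1],[0.01,-0.075,0,0.038,1],[0.01,-0.075,0,0.038,1]]
  grip_force: 10

```text
clock: 17.35
eef_pos: [499.7, -206.9, 267.3]
eef_rot: [0.009, 0.694, 0.72, -0.005]
ft_force: [0.6, -0.3, -0.4]
width: 0.999
```

>>> carry_out:
  increments:
    - [[0,-0.075,0,0,1],[0,-0.075,-0.02,0,1],[0,-0.032,-0.05,0,1],[0,0,-0.05,0,1],[0,0,0,0,1]]

```text
clock: 17.85
eef_pos: [496.6, -314.2, 191.5]
eef_rot: [0.005, 0.697, 0.717, -0.006]
ft_force: [-0.3, 1.6, 0.2]
width: 0.999
```

```bash
python3 loc2.py 2; python3 -c "
from h import *
s=sense();print(np.round(s['joint_pos'],2),s['eef_pos'],s['eef_rot'])"
```

```text
side all 76 [ 491. -373.   67.] [ 513. -293.   92.]
 red n 19 mean [ 501.6 -310.9   87.1] min [ 495. -325.   84.] max [ 509. -301.   92.]
 steel n 57 line dir 0.06615865 -0.9978091 at 502.9944 -331.2254 min [ 491. -373.   67.] max [ 513. -293.   89.]
 gearbox ((501.7687072753906, -303.3109130859375), (77.24781799316406, 77.8681411743164), 89.32554626464844) 44.12792273046016
top all 83 [ 489. -354.   66.] [ 509. -300.   93.]
 red n 32 mean [ 499.2 -312.6   88.4] min [ 492. -321.   83.] max [ 506. -305.   93.]
 steel n 51 line dir 0.023657812 -0.9997201 at 497.0122 -322.4696 min [ 489. -354.   66.] max [ 509. -300.   89.]
 gearbox ((498.8110046386719, -304.7599182128906), (76.97380065917969, 64.37889099121094), 1.2728806734085083) 43.86345164259847
[ 0.81  0.74 -0.59  1.72  0.55  0.83 -0.  ] [ 499.96417008 -313.35586357  195.49888252] [ 0.00848214  0.69555432  0.71840993 -0.0044058 ]
```

>>> carry_out:
  increments:
    - [[0,0,-0.06,0,1],[0,0,-0.06,0,1],[0,0,-0.05,0,1],[0,0,-0.03,0,1],[0,0,-0.0125,0,1]]

```text
clock: 18.45
eef_pos: [500.6, -313.3, 67.9]
eef_rot: [0.009, 0.695, 0.719, -0.004]
ft_force: [0.0, -0.3, 0.3]
width: 1.002
```

>>> carry_out:
  increments:
    - [[0,0,0,0,0],[0,0,0,0,-0.5],[0,0,0,0,-0.6],[0,0,0,0,-0.7],[0,0,0,0,-0.7]]

```text
clock: 18.95
eef_pos: [500.0, -314.3, 68.4]
eef_rot: [0.009, 0.696, 0.718, -0.004]
ft_force: [-0.3, -0.2, -0.2]
width: 0.57
```

```bash
python3 -c "
from h import *
for i in range(3):
  s=sense();get_image('side');print(s['eef_pos'],s['eef_rot'],s['ft_force'],s['width']*88)"
```

```text
[ 500.01514343 -314.32142216   68.40619442] [ 0.0094175   0.69588725  0.71807528 -0.00448794] [-0.29229136 -0.21338179 -0.17376412] 50.174448354237626
[ 499.9068162  -314.26470327   68.20671542] [ 0.0092577   0.69583515  0.71812751 -0.00454045] [-0.29473265 -0.57945773  0.57022396] 46.22957959374449
[ 499.80998999 -314.19441118   68.03555012] [ 0.00910278  0.69582978  0.71813445 -0.00457774] [ 0.44308494  0.91021336 -0.03244789] 42.46636934771471
```

>>> carry_out:
  increments:
    - [[0,0,0,0,-0.7],[0,0,0,0,-0.7],[0,0,0,0,-0.7],[0,0,0,0,-0.7],[0,0,0,0,-0.7]]

```text
clock: 19.6
eef_pos: [498.5, -314.0, 67.4]
eef_rot: [0.008, 0.696, 0.718, -0.005]
ft_force: [-5.1, 1.7, 1.4]
width: 0.24
```

>>> carry_out:
  increments:
    - [[0.002,0,0,0,-0.7],[0.001,-0.0013,0.015,0,-0.7],[0.0005,-0.0038,0.0147,0,-0.7],[0.0005,-0.0065,0.0137,0,-0.7],[0.0005,-0.0087,0.0123,0,-0.7]]

```text
clock: 20.1
eef_pos: [500.1, -325.9, 100.6]
eef_rot: [0.007, 0.696, 0.718, -0.006]
ft_force: [-4.2, 0.9, -0.8]
width: 0.234
```

```bash
python3 loc2.py 3; python3 -c "
from h import *
s=sense();print(s['eef_pos'],s['ft_force'],s['width']*88)
a=cv2.imread('pics/c_side3.png');b=cv2.imread('pics/c_top3.png');cv2.imwrite('pics/v5.png',cv2.resize(np.hstack([a,b]),(800,320)))"
```

```text
side all 168 [ 477. -358.   66.] [ 531. -299.  149.]
 steel n 168 line dir 0.999716 0.023831114 at 503.15854 -315.68826 min [ 477. -358.   66.] max [ 531. -299.  149.]
 gearbox ((501.37127685546875, -303.23590087890625), (71.99333953857422, 79.19383239746094), 87.37498474121094) 43.83550590969115
top all 47 [ 491. -327.   66.] [ 525. -298.  123.]
 steel n 47 line dir 0.3554866 -0.93468136 at 499.74683 -313.42776 min [ 491. -327.   66.] max [ 525. -298.  123.]
 gearbox ((499.036865234375, -299.4276428222656), (54.23704147338867, 75.27546691894531), 87.31634521484375) 43.94006471999981
[ 501.02861996 -326.70403762  101.48533654] [-5.36556798  0.87356571  1.10214908] 20.860047018876898
```

View pics/v5.png

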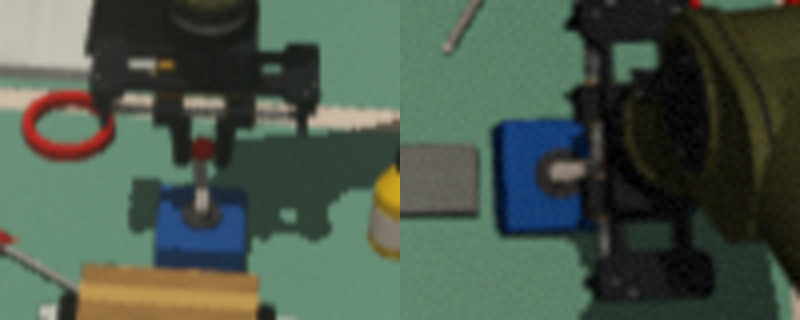

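>>> carry_out:
  increments:
    - [[-0.003,0,0,0,-0.7],[0,0,0,0,-0.7],[0,0,0,0,-0.7],[0,0,0,0,-0.7],[0,0,0,0,-0.7]]

```text
clock: 20.7
eef_pos: [500.7, -326.3, 101.1]
eef_rot: [0.009, 0.696, 0.718, -0.005]
ft_force: [-2.1, -0.6, 0.2]
width: 0.242
```

>>> carry_out:
  increments:
    - [[-0.001,-0.0107,0.0107,0,-0.7],[-0.0005,-0.0123,0.0087,0,-0.7],[0,-0.0137,0.0065,0,-0.7],[0,-0.0147,0.0038,0,-0.7],[0,-0.015,0.0013,0,-0.7]]

```text
clock: 21.2
eef_pos: [500.8, -366.9, 120.8]
eef_rot: [0.01, 0.696, 0.718, -0.004]
ft_force: [0.9, 1.2, 1.8]
width: 0.237
```

>>> carry_out:
  increments:
    - [[0,0,0,0,-0.7],[0,0,0,0,-0.7],[0,-0.002,0,0,-0.7],[0,0,0,0,-0.7],[0,0,0,0,-0.7]]

```text
clock: 21.7
eef_pos: [500.1, -368.0, 120.6]
eef_rot: [0.01, 0.696, 0.718, -0.005]
ft_force: [1.0, 0.4, 5.7]
width: 0.239
```

>>> carry_out:
  increments:
    - [[0,-0.002,0.001,0,-0.7],[0,-0.002,0,0,-0.7],[0,-0.001,0,0,-0.7],[0,0,0,0,-0.7],[0,0,0,0,-0.7]]

```text
clock: 22.2
eef_pos: [500.1, -368.7, 120.6]
eef_rot: [0.008, 0.695, 0.719, -0.004]
ft_force: [0.3, 4.5, 5.7]
width: 0.237
```

```bash
python3 loc2.py 4; python3 -c "
from h import *
s=sense();print(s['eef_pos'],s['ft_force'],s['width']*88)
a=cv2.imread('pics/c_side4.png');b=cv2.imread('pics/c_top4.png');cv2.imwrite('pics/v6.png',cv2.resize(np.hstack([a,b]),(800,320)))"
```

```text
side all 164 [ 478. -373.   66.] [ 528. -294.  149.]
 steel n 164 line dir 0.04879106 -0.998809 at 503.23355 -349.95407 min [ 478. -373.   66.] max [ 528. -294.  149.]
 gearbox ((500.9322814941406, -308.9456787109375), (79.10601043701172, 81.29910278320312), 2.459719657897949) 44.211104989256654
top all 135 [ 488. -373.   66.] [ 522. -299.  146.]
 steel n 135 line dir 0.029046936 -0.99957806 at 499.67795 -339.5929 min [ 488. -373.   66.] max [ 522. -299.  146.]
 gearbox ((500.3321533203125, -311.1960754394531), (77.0041732788086, 77.41040802001953), 89.28987884521484) 43.93331255529348
[ 500.06427907 -368.63383361  120.60107979] [0.06714331 4.43093618 6.24704585] 21.07592756679441
```

View pics/v6.png

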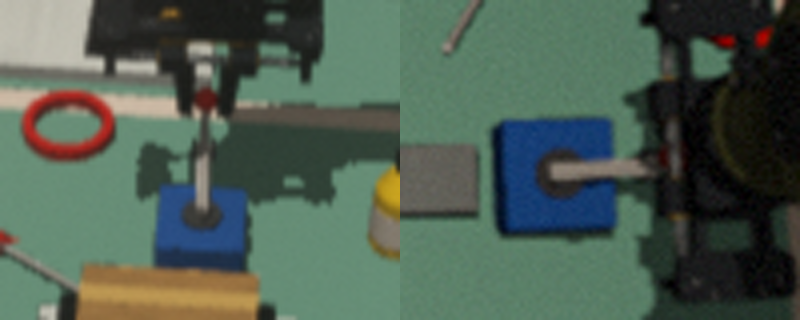

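>>> carry_out:
  increments:
    - [[-0.0299,0.0047,0.0025,0,-0.7],[-0.027,0.0137,0,0,-0.7],[-0.0214,0.0214,0,0,-0.7],[-0.0137,0.027,0,0,-0.7],[-0.0047,0.0299,0,0,-0.7]]

```text
clock: 22.8
eef_pos: [442.0, -312.8, 121.2]
eef_rot: [0.01, 0.696, 0.718, -0.004]
ft_force: [6.1, -2.3, -9.0]
width: 0.239
```

```bash
python3 loc2.py 5; python3 -c "
from h import *
s=sense();print(s['eef_pos'],s['ft_force'],s['width']*88)"
```

```text
side all 164 [ 425. -315.   66.] [ 512. -296.  149.]
 steel n 164 line dir 0.99999374 -0.0035444426 at 455.12027 -303.51846 min [ 425. -315.   66.] max [ 512. -296.  149.]
 gearbox ((502.571533203125, -306.2436828613281), (75.4668197631836, 81.90958404541016), 2.6850132942199707) 43.8406058790942
top all 59 [ 434. -313.   66.] [ 511. -296.  136.]
 steel n 59 line dir 0.9964406 -0.08429796 at 458.82336 -305.17917 min [ 434. -313.   66.] max [ 511. -296.  136.]
 gearbox ((496.68743896484375, -310.7187194824219), (76.88143920898438, 77.8382339477539), 87.33538818359375) 43.964858688750496
[ 442.30300428 -310.13164875  121.17345088] [ 3.76216201  0.07456702 -6.77409149] 20.854311679828193
```

>>> carry_out:
  increments:
    - [[0.0047,0.0299,-0.001,0,-0.7],[0.0137,0.027,0,0,-0.7],[0.0214,0.0214,0,0,-0.7],[0.027,0.0137,0,0,-0.7],[0.0299,0.0047,0,0,-0.7]]

```text
clock: 23.4
eef_pos: [498.5, -257.1, 120.9]
eef_rot: [0.009, 0.696, 0.718, -0.007]
ft_force: [-1.8, -4.9, -1.2]
width: 0.237
```

>>> carry_out:
  increments:
    - [[0.0299,-0.0047,0,0,-0.7],[0.027,-0.0137,0,0,-0.7],[0.0214,-0.0214,0,0,-0.7],[0.0137,-0.027,0,0,-0.7],[0.0047,-0.0299,0,0,-0.7]]

```text
clock: 23.9
eef_pos: [553.9, -314.8, 120.7]
eef_rot: [0.006, 0.696, 0.718, -0.009]
ft_force: [-8.6, 1.3, 9.3]
width: 0.238
```

>>> carry_out:
  increments:
    - [[-0.0047,-0.0299,0,0,-0.7],[-0.0137,-0.027,0,0,-0.7],[-0.0214,-0.0214,0,0,-0.7],[-0.027,-0.0137,0,0,-0.7],[-0.0299,-0.0047,0,0,-0.7]]

```text
clock: 24.4
eef_pos: [498.8, -369.1, 121.0]
eef_rot: [0.007, 0.696, 0.718, -0.004]
ft_force: [1.0, 7.1, 1.3]
width: 0.237
```

```bash
python3 loc.py carton pointer_tip; python3 -c "
from h import *
s=sense();print(s['eef_pos'],s['ft_force'],s['width']*88)"
```

```text
side carton 0.61 n 665 zmed 174.8 rect [ 517.4 -104.2] [134.  60.] 0.1
side pointer_tip 0.67 n 101 zmed 218.2 rect [ 677.4 -106. ] [68. 27.] 0.6
top carton 0.67 n 1265 zmed 173.4 rect [ 514.9 -105.1] [ 60. 134.] 89.4
top pointer_tip 0.96 n 123 zmed 221.5 rect [ 673.  -109.3] [22. 72.] 88.6
[ 498.68097367 -368.80404145  120.93926233] [-0.56732531  5.41267912  4.02210623] 20.929370907473675
```

>>> carry_out:
  increments:
    - [[-0.0299,0.0047,0,0,-0.7],[-0.027,0.0137,0,0,-0.7],[-0.0214,0.0214,0,0,-0.7],[-0.0137,0.027,0,0,-0.7],[-0.0047,0.0299,0,0,-0.7]]

```text
clock: 25.2
eef_pos: [442.1, -313.4, 121.1]
eef_rot: [0.01, 0.696, 0.718, -0.004]
ft_force: [5.9, -1.3, -3.6]
width: 0.233
```

>>> carry_out:
  increments:
    - [[0.0047,0.0299,0,0,-0.7],[0.0137,0.027,0,0,-0.7],[0.0214,0.0214,0,0,-0.7],[0.027,0.0137,0,0,-0.7],[0.0299,0.0047,0,0,-0.7]]

```text
clock: 25.7
eef_pos: [498.6, -257.2, 121.0]
eef_rot: [0.009, 0.696, 0.718, -0.007]
ft_force: [-1.1, -5.6, -0.2]
width: 0.234
```

>>> carry_out:
  increments:
    - [[0.0299,-0.0047,0,0,-0.7],[0.027,-0.0137,0,0,-0.7],[0.0214,-0.0214,0,0,-0.7],[0.0137,-0.027,0,0,-0.7],[0.0047,-0.0299,0,0,-0.7]]

```text
clock: 26.2
eef_pos: [553.9, -314.8, 120.8]
eef_rot: [0.006, 0.696, 0.718, -0.009]
ft_force: [-9.2, 1.2, 9.1]
width: 0.236
```

>>> carry_out:
  increments:
    - [[-0.0047,-0.0299,0,0,-0.7],[-0.0137,-0.027,0,0,-0.7],[-0.0214,-0.0214,0,0,-0.7],[-0.027,-0.0137,0,0,-0.7],[-0.0299,-0.0047,0,0,-0.7]]

```text
clock: 26.7
eef_pos: [498.8, -369.1, 121.0]
eef_rot: [0.007, 0.696, 0.718, -0.004]
ft_force: [1.2, 6.3, 1.7]
width: 0.237
```

>>> carry_out:
  increments:
    - [[-0.0299,0.0047,0,0,-0.7],[-0.027,0.0137,0,0,-0.7],[-0.0214,0.0214,0,0,-0.7],[-0.0137,0.027,0,0,-0.7],[-0.0047,0.0299,0,0,-0.7]]

```text
clock: 27.2
eef_pos: [442.1, -313.4, 121.1]
eef_rot: [0.01, 0.696, 0.718, -0.004]
ft_force: [6.4, -0.7, -4.0]
width: 0.238
```

>>> carry_out:
  increments:
    - [[0.0047,0.0299,0,0,-0.7],[0.0137,0.027,0,0,-0.7],[0.0214,0.0214,0,0,-0.7],[0.027,0.0137,0,0,-0.7],[0.0299,0.0047,0,0,-0.7]]

```text
clock: 27.7
eef_pos: [498.7, -257.2, 121.0]
eef_rot: [0.009, 0.696, 0.718, -0.007]
ft_force: [-1.4, -5.0, 0.3]
width: 0.235
```

>>> carry_out:
  increments:
    - [[0.0299,-0.0047,0,0,-0.7],[0.027,-0.0137,0,0,-0.7],[0.0214,-0.0214,0,0,-0.7],[0.0137,-0.027,0,0,-0.7],[0.0047,-0.0299,0,0,-0.7]]

```text
clock: 28.2
eef_pos: [553.9, -314.8, 120.7]
eef_rot: [0.006, 0.696, 0.718, -0.009]
ft_force: [-8.9, 1.8, 9.3]
width: 0.24
```

>>> carry_out:
  increments:
    - [[-0.0047,-0.0299,0,0,-0.7],[-0.0137,-0.027,0,0,-0.7],[-0.0214,-0.0214,0,0,-0.7],[-0.027,-0.0137,0,0,-0.7],[-0.0299,-0.0047,0,0,-0.7]]

```text
clock: 28.7
eef_pos: [498.7, -369.1, 120.9]
eef_rot: [0.007, 0.696, 0.718, -0.004]
ft_force: [1.4, 6.7, 1.8]
width: 0.238
```

```bash
python3 loc.py carton pointer_tip; python3 -c "
from h import *
s=sense();print(s['eef_pos'],s['ft_force'],s['width']*88)"
```

```text
side carton 0.65 n 694 zmed 192.2 rect [ 517.6 -104.1] [ 63. 135.] 89.2
side pointer_tip 0.71 n 98 zmed 218.9 rect [ 677.1 -109.5] [72. 26.] 9.0
top carton 0.93 n 1330 zmed 191.4 rect [ 514.3 -105.4] [134.  60.] 0.2
top pointer_tip 0.83 n 134 zmed 220.9 rect [ 675.3 -108.4] [24. 67.] 89.3
[ 498.66615075 -368.80565881  120.92947479] [-0.743206    5.72314735  3.83558638] 20.751803140895788
```

>>> carry_out:
  increments:
    - [[-0.0299,0.0047,0,0,-0.7],[-0.027,0.0137,0,0,-0.7],[-0.0214,0.0214,0,0,-0.7],[-0.0137,0.027,0,0,-0.7],[-0.0047,0.0299,0,0,-0.7]]

```text
clock: 29.5
eef_pos: [442.1, -313.4, 121.1]
eef_rot: [0.01, 0.696, 0.718, -0.004]
ft_force: [5.8, -1.1, -4.0]
width: 0.241
```

>>> carry_out:
  increments:
    - [[0.0047,0.0299,0,0,-0.7],[0.0137,0.027,0,0,-0.7],[0.0214,0.0214,0,0,-0.7],[0.027,0.0137,0,0,-0.7],[0.0299,0.0047,0,0,-0.7]]

```text
clock: 30.0
eef_pos: [498.6, -257.2, 121.0]
eef_rot: [0.009, 0.696, 0.718, -0.007]
ft_force: [-2.4, -5.2, 0.6]
width: 0.236
```

>>> carry_out:
  increments:
    - [[0.0299,-0.0047,0,0,-0.7],[0.027,-0.0137,0,0,-0.7],[0.0214,-0.0214,0,0,-0.7],[0.0137,-0.027,0,0,-0.7],[0.0047,-0.0299,0,0,-0.7]]

```text
clock: 30.5
eef_pos: [553.9, -314.8, 120.8]
eef_rot: [0.006, 0.696, 0.718, -0.009]
ft_force: [-8.3, 0.9, 9.2]
width: 0.238
```

>>> carry_out:
  increments:
    - [[-0.0047,-0.0299,0,0,-0.7],[-0.0137,-0.027,0,0,-0.7],[-0.0214,-0.0214,0,0,-0.7],[-0.027,-0.0137,0,0,-0.7],[-0.0299,-0.0047,0,0,-0.7]]

```text
clock: 31.0
eef_pos: [498.7, -369.1, 120.9]
eef_rot: [0.007, 0.696, 0.718, -0.004]
ft_force: [1.0, 6.8, 2.2]
width: 0.239
```

>>> carry_out:
  increments:
    - [[-0.0299,0.0047,0,0,-0.7],[-0.027,0.0137,0,0,-0.7],[-0.0214,0.0214,0,0,-0.7],[-0.0137,0.027,0,0,-0.7],[-0.0047,0.0299,0,0,-0.7]]

```text
clock: 31.5
eef_pos: [442.1, -313.4, 121.1]
eef_rot: [0.01, 0.696, 0.718, -0.004]
ft_force: [5.2, -1.0, -4.2]
width: 0.244
```

>>> carry_out:
  increments:
    - [[0.0047,0.0299,0,0,-0.7],[0.0137,0.027,0,0,-0.7],[0.0214,0.0214,0,0,-0.7],[0.027,0.0137,0,0,-0.7],[0.0299,0.0047,0,0,-0.7]]

```text
clock: 32.0
eef_pos: [498.7, -257.2, 121.0]
eef_rot: [0.009, 0.696, 0.718, -0.007]
ft_force: [-0.6, -5.5, 1.0]
width: 0.24
```

>>> carry_out:
  increments:
    - [[0.0299,-0.0047,0,0,-0.7],[0.027,-0.0137,0,0,-0.7],[0.0214,-0.0214,0,0,-0.7],[0.0137,-0.027,0,0,-0.7],[0.0047,-0.0299,0,0,-0.7]]

```text
clock: 32.5
eef_pos: [553.9, -314.8, 120.8]
eef_rot: [0.006, 0.696, 0.718, -0.009]
ft_force: [-9.3, -0.1, 9.2]
width: 0.236
```

>>> carry_out:
  increments:
    - [[-0.0047,-0.0299,0,0,-0.7],[-0.0137,-0.027,0,0,-0.7],[-0.0214,-0.0214,0,0,-0.7],[-0.027,-0.0137,0,0,-0.7],[-0.0299,-0.0047,0,0,-0.7]]

```text
clock: 33.0
eef_pos: [498.8, -369.1, 121.0]
eef_rot: [0.007, 0.696, 0.718, -0.004]
ft_force: [0.5, 6.9, 2.2]
width: 0.237
```

```bash
cat > lvl.py <<'E'
from h import *
import sys
out=[]
for k in ("side","top"):
    C=[];T=[];prof={}
    for i in range(3):
        im=get_image(k); P,r,c=cloud(im); px=im["pixels"][r,c].astype(int)
        m=(abs(P[:,0]-516)<60)&(abs(P[:,1]+105.5)<23)&(P[:,2]>150)&(P[:,2]<235)
        C.append(np.median(P[m,2]))
        m=(P[:,0]>600)&(P[:,0]<700)&(abs(P[:,1]+107)<25)&(P[:,2]>190)&(px[:,2]>90)&(px[:,2]>1.8*px[:,1])
        T.append(P[m])
    T=np.vstack(T); print(k,"carton top",np.round(C,1),"red n",len(T))
    for a in range(605,700,8):
        q=T[(T[:,0]>=a)&(T[:,0]<a+8)]
        if len(q): print("  x",a,"n",len(q),"y",np.round(np.median(q[:,1]),1),"z med/min/max",np.round([np.median(q[:,2]),q[:,2].min(),q[:,2].max()],1))
    u=proj(im,[590,-106,214])[0].astype(int); x,y=u[0]-64,u[1]-48
    out.append(cv2.resize(im["pixels"][y:y+96,x:x+128],(640,480),interpolation=cv2.INTER_CUBIC))
cv2.imwrite(f"pics/l{sys.argv[1]}.png",cv2.resize(np.hstack(out),(800,300)))
s=sense();print(s['eef_pos'],s['ft_force'])
E
python3 lvl.py 1
```

```text
side carton top [210.  209.9 210. ] red n 136
  x 629 n 3 y -105.7 z med/min/max [214.5 211.5 215.1]
  x 637 n 15 y -106.4 z med/min/max [214.6 212.8 217.2]
  x 645 n 30 y -105.4 z med/min/max [214.5 208.3 220.5]
  x 653 n 23 y -106.0 z med/min/max [215.4 212.3 219. ]
  x 661 n 22 y -106.9 z med/min/max [215.1 212.2 219.8]
  x 669 n 23 y -105.6 z med/min/max [216.  211.9 220.8]
  x 677 n 17 y -105.9 z med/min/max [216.4 214.2 218.6]
  x 685 n 3 y -113.6 z med/min/max [214.4 211.6 214.4]
top carton top [209.3 209.4 209.5] red n 222
  x 621 n 3 y -109.9 z med/min/max [213.2 212.6 214. ]
  x 629 n 12 y -109.9 z med/min/max [214.2 210.8 217.8]
  x 637 n 21 y -109.9 z med/min/max [214.8 211.4 218.4]
  x 645 n 42 y -109.0 z med/min/max [215.2 211.6 219.7]
  x 653 n 36 y -109.1 z med/min/max [216.2 213.6 219.8]
  x 661 n 38 y -108.2 z med/min/max [216.7 212.6 220.2]
  x 669 n 38 y -110.7 z med/min/max [216.7 213.5 219. ]
  x 677 n 32 y -108.6 z med/min/max [216.3 213.8 220.8]
[ 498.66672119 -368.8051126   120.92895273] [-0.58609115  4.50894425  3.5155857 ]
```

View pics/l1.png

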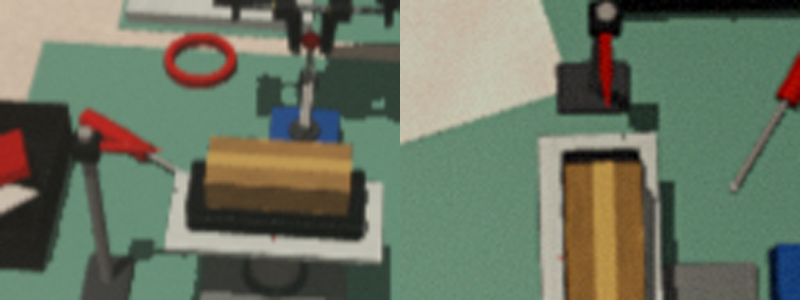

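>>> carry_out:
  increments:
    - [[-0.0299,0.0047,0,0,-0.7],[-0.027,0.0137,0,0,-0.7],[-0.0214,0.0214,0,0,-0.7],[-0.0137,0.027,0,0,-0.7],[-0.0047,0.0299,0,0,-0.7]]

```text
clock: 33.8
eef_pos: [442.1, -313.4, 121.2]
eef_rot: [0.01, 0.696, 0.718, -0.004]
ft_force: [6.0, -0.8, -4.6]
width: 0.236
```

>>> carry_out:
  increments:
    - [[0.0047,0.0299,0,0,-0.7],[0.0137,0.027,0,0,-0.7],[0.0214,0.0214,0,0,-0.7],[0.027,0.0137,0,0,-0.7],[0,0,0,0,-0.7]]

```text
clock: 34.3
eef_pos: [483.8, -259.3, 121.0]
eef_rot: [0.011, 0.696, 0.718, -0.005]
ft_force: [1.1, -2.9, 0.4]
width: 0.238
```

>>> carry_out:
  increments:
    - [[0,0,0,0.03,-0.7],[0,0,0,0.03,-0.7],[0,0,0,0.03,-0.7],[0,0,0,0,-0.7],[0,0,0,0,-0.7]]

```text
clock: 34.8
eef_pos: [481.3, -259.7, 121.0]
eef_rot: [0.01, 0.589, 0.808, -0.005]
ft_force: [2.3, -5.3, -0.9]
width: 0.235
```

```bash
python3 lvl.py 2; python3 loc2.py 6; python3 -c "
from h import *
print(sense()['eef_rot'])"
```

```text
side carton top [213.8 213.9 213.9] red n 138
  x 629 n 3 y -106.8 z med/min/max [213.3 211.7 215.8]
  x 637 n 15 y -107.2 z med/min/max [214.2 211.2 216.5]
  x 645 n 29 y -105.4 z med/min/max [213.7 208.5 219. ]
  x 653 n 25 y -105.2 z med/min/max [216.4 213.  219.9]
  x 661 n 23 y -105.6 z med/min/max [215.7 211.2 220.1]
  x 669 n 22 y -104.9 z med/min/max [216.2 212.2 220.4]
  x 677 n 18 y -106.4 z med/min/max [215.5 213.4 218.4]
  x 685 n 3 y -116.2 z med/min/max [211.6 207.  212.5]
top carton top [213.5 213.5 213.5] red n 225
  x 621 n 3 y -109.9 z med/min/max [212.5 212.2 212.7]
  x 629 n 12 y -109.9 z med/min/max [212.7 209.5 215.7]
  x 637 n 24 y -110.0 z med/min/max [215.1 209.8 216.5]
  x 645 n 42 y -110.1 z med/min/max [215.3 212.  219.4]
  x 653 n 37 y -110.2 z med/min/max [216.  213.5 220.7]
  x 661 n 36 y -108.3 z med/min/max [215.9 212.4 220.1]
  x 669 n 42 y -110.7 z med/min/max [216.7 212.7 220.9]
  x 677 n 29 y -108.7 z med/min/max [216.  212.2 219.2]
[ 481.34320397 -259.66167828  121.06404864] [ 1.17266565 -6.28828775 -1.41762396]
side all 130 [ 458. -294.   66.] [ 510. -237.  150.]
 steel n 130 line dir 0.9467893 0.32185405 at 482.5352 -250.83543 min [ 458. -294.   66.] max [ 510. -237.  150.]
 gearbox ((526.7020874023438, -326.55841064453125), (39.2226448059082, 27.390039443969727), 85.52497100830078) 43.75545356097921
top all 18 [ 472. -259.   66.] [ 491. -248.   81.]
 steel n 18 line dir 0.95789856 0.28710678 at 481.985 -252.99373 min [ 472. -259.   66.] max [ 491. -248.   81.]
[ 0.01007721  0.58929083  0.80784332 -0.00489234]
```

View pics/c_top6.png

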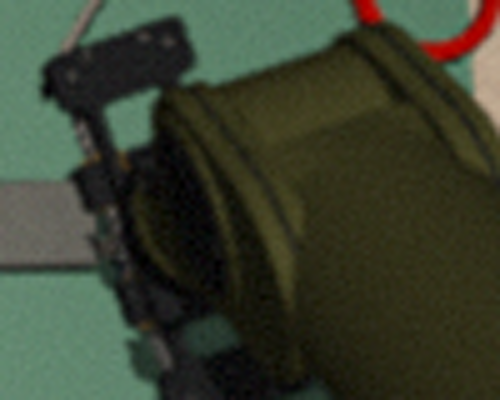

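>>> carry_out:
  increments:
    - [[0.0055,-0.0175,-0.0013,0,-0.7],[0.0044,-0.014,-0.0038,0,-0.7],[0.0041,-0.013,-0.0065,0,-0.7],[0.0037,-0.0118,-0.0087,0,-0.7],[0,0,0,0,-0.7]]

```text
clock: 35.7
eef_pos: [492.2, -292.5, 108.1]
eef_rot: [0.009, 0.589, 0.808, -0.004]
ft_force: [-1.4, -1.7, 2.6]
width: 0.235
```

>>> carry_out:
  increments:
    - [[0.0032,-0.0102,-0.0107,0,-0.7],[0.0026,-0.0083,-0.0123,0,-0.7],[0.002,-0.0062,-0.0137,0,-0.7],[0.0012,-0.0037,-0.0147,0,-0.7],[0.0004,-0.0013,-0.015,0,-0.7]]

```text
clock: 36.2
eef_pos: [497.7, -309.6, 68.2]
eef_rot: [0.009, 0.588, 0.809, -0.004]
ft_force: [-3.0, -3.5, 1.6]
width: 0.238
```

>>> carry_out:
  increments:
    - [[0,0,0,0,-0.7],[0,0,-0.002,0,-0.7],[0,0,0,0,-0.7],[0,0,0,0,-0.7],[0,0,0,0,-0.7]]

```text
clock: 36.7
eef_pos: [497.7, -309.6, 67.4]
eef_rot: [0.009, 0.588, 0.809, -0.004]
ft_force: [-1.9, -4.6, -0.1]
width: 0.236
```

>>> carry_out:
  increments:
    - [[0,0,-0.003,0,-0.7],[0,0,0,0,-0.7],[0,0,0,0,-0.7],[0,0,0,0,-0.7],[0,0,0,0,-0.7]]

```text
clock: 37.2
eef_pos: [497.7, -309.5, 66.1]
eef_rot: [0.01, 0.588, 0.809, -0.004]
ft_force: [-2.9, -4.0, 3.5]
width: 0.234
```

>>> carry_out:
  increments:
    - [[0,0,-0.003,0,-0.7],[0,0,0,0,-0.7],[0,0,0,0,-0.7],[0,0,0,0,-0.4],[0,0,0,0,0]]

```text
clock: 37.7
eef_pos: [499.0, -307.0, 64.1]
eef_rot: [0.009, 0.587, 0.809, -0.002]
ft_force: [-0.1, 0.2, 0.5]
width: 0.367
```

>>> carry_out:
  increments:
    - [[0,0,0,0,0.5],[0,0,0,0,1],[0,0,0,0,1],[0,0,0.01,0,1],[0,0,0.04,0,1]]

```text
clock: 38.2
eef_pos: [496.6, -308.0, 93.1]
eef_rot: [0.007, 0.587, 0.809, -0.004]
ft_force: [0.2, -0.9, 0.5]
width: 0.82
```

>>> carry_out:
  increments:
    - [[0,0,0.06,0,1],[0,0,0.06,0,1],[0,0,0.06,0,1],[0,-0.03,0.03,0,1],[-0.03,-0.06,0,0,1]]

```text
clock: 38.7
eef_pos: [485.3, -359.8, 225.1]
eef_rot: [0.014, 0.585, 0.811, -0.001]
ft_force: [0.9, 0.1, 0.3]
width: 0.997
```

>>> carry_out:
  increments:
    - [[-0.03,-0.07,0,0,1],[-0.03,-0.07,0,0,1],[-0.02,-0.07,0,0,1],[0,-0.05,0,0,1],[0,0,0,0,1]]

```text
clock: 39.2
eef_pos: [429.2, -524.2, 220.0]
eef_rot: [0.01, 0.591, 0.807, -0.005]
ft_force: [0.3, 0.2, -0.2]
width: 0.996
```

```bash
python3 lvl.py 3; python3 loc2.py 7; python3 loc.py case carton deck_top; python3 -c "
import cv2,numpy as np
a=[cv2.imread(f'pics/c_{k}7.png') for k in('side','top')]
cv2.imwrite('pics/v9.png',cv2.resize(np.hstack(a),(800,320)))"
```

```text
side carton top [214.  213.7 213.6] red n 134
  x 629 n 3 y -108.0 z med/min/max [212.  210.6 213.3]
  x 637 n 15 y -107.0 z med/min/max [214.7 211.2 216.8]
  x 645 n 30 y -105.7 z med/min/max [214.3 205.7 218.2]
  x 653 n 24 y -105.9 z med/min/max [216.3 212.5 219.4]
  x 661 n 20 y -105.3 z med/min/max [215.9 212.3 221.2]
  x 669 n 21 y -105.4 z med/min/max [216.5 211.7 220.8]
  x 677 n 17 y -106.3 z med/min/max [216.2 212.5 220.5]
  x 685 n 4 y -115.1 z med/min/max [212.8 210.1 214.7]
top carton top [213.7 213.5 213.5] red n 213
  x 621 n 3 y -109.8 z med/min/max [214.6 211.8 214.6]
  x 629 n 9 y -110.0 z med/min/max [213.3 210.9 214.4]
  x 637 n 21 y -110.0 z med/min/max [214.7 213.1 219.6]
  x 645 n 36 y -110.1 z med/min/max [215.2 210.4 218. ]
  x 653 n 36 y -109.1 z med/min/max [216.5 212.2 219. ]
  x 661 n 38 y -109.3 z med/min/max [216.6 213.5 219.6]
  x 669 n 39 y -108.4 z med/min/max [216.7 213.7 218.9]
  x 677 n 31 y -110.8 z med/min/max [215.6 212.5 219. ]
[ 432.9494446  -516.92476838  220.80854631] [-0.31433968 -0.6362806   0.04725642]
side all 56 [ 479. -312.   66.] [ 5
[... 453 characters left out ...]
.   85.] max [ 506. -301.   94.]
 steel n 126 line dir 0.2013791 -0.9795134 at 488.14716 -279.48022 min [ 472. -324.   66.] max [ 506. -250.   94.]
 gearbox ((499.9544677734375, -311.850830078125), (78.84139251708984, 76.9155502319336), 89.97399139404297) 43.85451589054983
side case 0.66 n 250 zmed 177.1 rect [ 519.3 -101.4] [ 61. 170.] 87.7
side carton 0.59 n 717 zmed 213.9 rect [ 517.5 -104.6] [135.  63.] 1.6
side deck_top 0.6 n 604 zmed 141.1 rect [ 519.  -101.9] [210.  94.] 0.0
top case 0.78 n 272 zmed 177.1 rect [ 517.6 -106.7] [ 62. 169.] 89.8
top carton 0.75 n 1379 zmed 213.5 rect [ 515.1 -105.9] [ 60. 133.] 89.2
top deck_top 0.94 n 1329 zmed 139.3 rect [ 517.2 -106.2] [210. 100.] 0.5
```

View pics/v9.png

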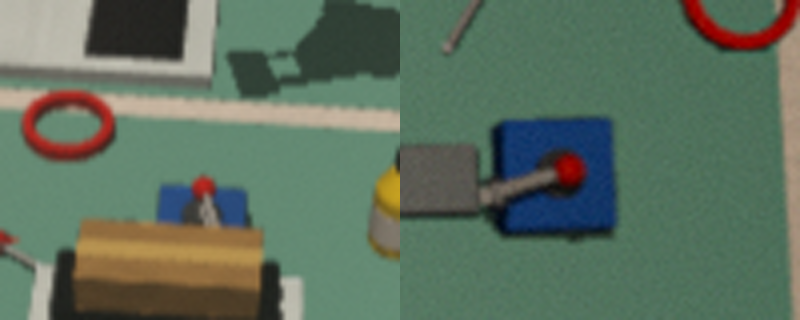

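View pics/l3.png

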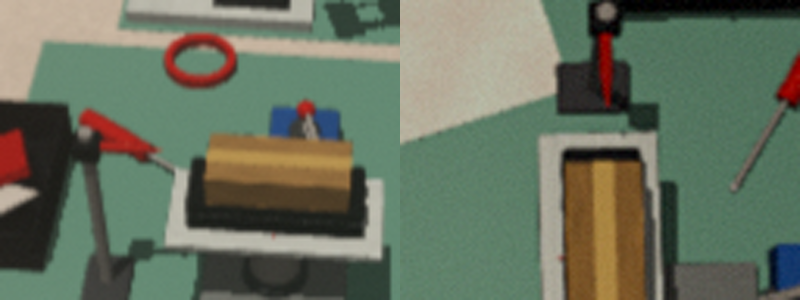

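The side and top crops show the knob back over the hub with the handle lying along the arm. The stack stands centred on the deck with its top at the pointer tip. Handing in now.

```bash
python3 -c "
from plant import *
print(close_job())"
```

```text
the job is handed in; nothing more can be done
None
```

The order is stacked, wound up to the pointer, and the handle is folded again; I handed it in at about 40 s on the robot's clock. Only the case and carton were on the bench: no white box or tin showed in the pictures.

- **Stack:** The case sits on the deck cross with the carton on top. In the last top view both are within about 2 mm of the deck centre, (515–518, -106) against (517, -106).
- **Level:** I pushed the handle upright until it pressed on its stop. I then turned the crank about 5.45 turns clockwise. The carton top reads 213.5–214.0 mm. The pointer tip reads about 213–214.5 mm, but only a few noisy pixels show it, so the match is good to about 1 mm.
- **Handle:** I pressed it down until I felt resistance and then released it. The knob reads about 1 mm higher than at the start (88.4–89.0 mm against 87.1–88.4 mm). That is roughly 1 degree of fold, or camera noise.

**Not rechecked:** I did not re-measure the phone, eraser, flux bottle, screwdriver and tape at the end. The arm was never planned near them. The case had not been knocked when I picked it up.

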